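# Stamp a carton on two neighbouring faces

## Task

Date-stamp the tall carton on two neighbouring faces: press first one of its broad faces, then, after a quarter turn, one of its narrow faces squarely against the middle of the stamp's pad until the pad is fully in, holding it there about half a second each time with the carton upright. Then stand it upright in the free half of the low tray, beside the jar, and leave the other things where they are.

Things in the scene. Friction and masses are not known exactly. Their poses are not given: they have to be found in the camera images.
- carton: tall narrow carton, 42 (x) x 51 (y) x 168 mm, origin at the centre of its underside, z up. Broad faces (51 mm wide) look along its +x and -x, narrow faces (42 mm) along +y and -y; at the start a broad face looks to the robot's side within 0.6 rad. Loose, 0.1 to 0.2 kg; grip it from above across either width, within 30 mm of its top so that the gripper clears stamp and carton
- broad_a (a point): point on the middle line of the broad face at the carton's -x, 70 mm above the underside
- broad_b (a point): the same on the broad face at the carton's +x
- narrow_a (a point): point on the middle line of the narrow face at the carton's -y, 70 mm above the underside
- narrow_b (a point): the same on the narrow face at the carton's +y
- date_stamp: fixed date stamp: a steel bracket with an aluminium block, 92 mm high, base 92 mm wide; origin at the middle of the base on the table. Its pad looks along its own -x, which points toward the robot's side within 0.4 rad; the base reaches from 30 mm in front of the origin to 55 mm behind it
- pad_face (a point): centre of the flat rubber pad face (30 mm wide, 28 mm high) that carries the stamp, 55 mm in front of date_stamp's origin when out and 70 mm above the table; moves with the pad. Its x axis points from the pad into the stamp (the direction to push), z up
- stamp_pad (a joint): how far the spring-loaded pad is pushed in, m: 0 out, 0.012 at its stop (fully in). The spring pushes back with 1 N at the start and 5 N at the stop
- out_tray: low fixed steel tray, 110 mm (its x) by 175 mm (its y) outside, walls 4 mm thick and 14 mm high, inner floor 4 mm above the table; origin at the centre of its underside. The sample jar stands 45 mm from the origin along its +y; the half toward its -y is free (middle 40 mm from the origin along -y)
- sample_jar: small closed jar, 55 mm across, 67 mm tall, standing in the tray; origin at the centre of its underside
- petri_dish: flat round dish, 95 mm across, 16 mm high, between the work; origin at the centre of its underside
- lid: loose flat jar lid, 62 mm across, 14 mm high; origin at the centre of its underside
- honey_jar: glass jar, 69 mm across, 88 mm tall; origin at the centre of its underside
- label_box: small flat box, 54 by 78 by 28 mm; origin at the centre of its underside
Things that resemble listed ones, but are neither listed nor needed, are in the scene too. What is shaped like the carton but turquoise is not meant.

How it is judged (in metres and radians):
On the way, in this order (a step that is already met when the one before it is completed fails the run):
1. a broad face of the upright carton is pressed squarely (within 0.15 rad) and centrally (within 14 mm) on the pad, the pad at least 9 mm in (value of joint stamp_pad above 0.009 m and angle between carton's own z axis and vertical below 0.15 rad and contact force between carton and date_stamp above 1 N and angle between the x axis of carton and the x axis of pad_face, either way round below 0.15 rad and horizontal distance between any of broad_a, broad_b and pad_face below 0.014 m), for 0.2 s.
2. then a narrow face is pressed in the same way (value of joint stamp_pad above 0.009 m and angle between carton's own z axis and vertical below 0.15 rad and contact force between carton and date_stamp above 1 N and angle between the y axis of carton and the x axis of pad_face, either way round below 0.15 rad and horizontal distance between any of narrow_a, narrow_b and pad_face below 0.014 m), for 0.2 s.
At the end, for the whole second after the job is handed in: the carton stands upright (within 0.08 rad) and still on the tray's floor, in the half free of the jar (its centre within 34 mm of the tray's middle line across, and from 66 mm on the free side to 10 mm past the tray's centre), the jar still upright, the pad sprung back out (x of carton in the frame of out_tray between -0.034 and 0.034 m and y of carton in the frame of out_tray between -0.066 and 0.01 m and angle between carton's own z axis and vertical below 0.08 rad and z of carton in the frame of out_tray between 0.001 and 0.007 m and linear speed of carton below 0.02 m/s and value of joint stamp_pad below 0.003 m and angle between sample_jar's own z axis and vertical below 0.1 rad); the robot touches nothing.
It fails at once if the sample jar, petri dish, jar lid, honey jar or label box is moved more than 25 mm (distance of any of sample_jar, petri_dish, lid, honey_jar, label_box from where it was at the start of the episode above 0.025 m).
It fails at once if the carton is knocked over (angle between carton's own z axis and vertical above 0.7 rad).
It also fails if it takes over 53 s, if anything falls off the work surface, if the arm or the gripper's body presses on something with over 40 N, if the wrist force passes 120 N, or if a joint passes its speed limit or range.

## Robot

A 6-joint arm with a two-finger parallel gripper is mounted at the origin on a cart in front of the work surface, level with it; the furniture and walls round the work are solid. World frame = base frame: x ahead of the robot, y to its left, z up, the work surface at z = 0. Lengths are in mm, angles in rad, forces in N, time in s.
With the tool pointing down it reaches from about 275 to 1000 mm from the base axis. Payload 8.4 kg.
Tool frame: the origin (TCP) lies on the centre line of the jaws, within the pads' length; the fingertips stand 25 mm ahead of it and the grasp point (between the pads) lies 6 mm ahead of it; z points along the fingers, y is the line along which they close (so a half turn about z gives the same grasp; the last joint's range is limited). The gripper opens to 85 mm and grips with 20 to 120 N. Pads are 22 mm wide; open, the fingers measure 114 mm over their backs; the gripper's body (76 mm by 85 mm) begins 54 mm behind the grasp point. The pads swing forward as they close: fully open they stand 13 mm farther back than shut.
Start: joints at [1.121, 0.353, 1.633, -0, 1.155, -0.002], TCP at [270.614, 563.379, 256.281] pointing down, gripper open.
Joint ranges: [-2.63, 2.63], [-0.92, 2.1], [0.06, 2.66], [-1.3, 4.44], [0, 2.69], [-3.02, 3.02]. Speed limits (rad/s): [2.22, 2.22, 2.79, 3.14, 3.14, 3.14].

## Interface

Orientations are given as [roll, pitch, yaw] about the fixed x, y, z axes, in that order (R = Rz(yaw) Ry(pitch) Rx(roll)).
In Python, from rig import r gives the robot as it stands.
- The arm moves only by the shell command python3 -m jog 'ROWS' [FORCE]. ROWS is JSON, a list of rows, each a list of 3 entries, a list of its own where there are three numbers: the turn, a rotation vector about the tool's x, y, z in rad, then the shift along the tool's x, y, z in m, then the opening, from -1 (shut) to 1 (fully open). In form: [[[rx, ry, rz], [x, y, z], gripper], ...]. A call has 1 to 12 rows; each row shifts and turns the commanded pose from where the row before left it, along the tool's axes as they then stand; what a row does not reach is not made up. A row lasts 1/10 s, in which the tool goes at most 50 mm and 8.59 degrees, less where a joint would pass 70% of its speed; a pose out of reach is approached as far as the arm can. A call with a gripper value outside its range is refused whole. The fingers move at their own pace and stop on an object; FORCE is the grip in N (left out, the last holds). Time passes only in rows, so rows that do not move let the fingers close. It gives the time, the measured TCP pose, the force, the opening and the grip force at its end, in the units of the state.
- r.sense(): the state, without advancing time (a new reading comes with each control period).
- r.grab_frame(name): name is "scene" or "top"; returns the picture (384x512x3 uint8, red, green, blue); there is no depth.
- r.camera_params(name): a dict with "fx", "fy", "cx", "cy" (pixels), "rvec" (rotation vector, rad) and "tvec" (3), from world to camera coordinates, as OpenCV has them. Camera axes: x right, y down, z forward; pixel columns grow to the right and rows downward; lengths in mm; the calibration is good to about 2 mm. A picture is of the moment at which its call begins. camera_params takes no time and is no camera call.
- r.sign_off(): hands the job in; it is judged then, once.
The state is a dict: "clock": time; "qpos": joint angles; "qvel": joint speeds; "joint_efforts": joint torques, N m; "eef_pos": TCP position; "tcp_rot": TCP orientation; "contact_force": force on the tool from outside, world axes, zero at the start; "wrist_torque": the same for the moment, N m; "opening": opening from 0.0 (shut) to 1.0 (fully open); "grasp_force": force on a finger pad.
Only numpy, scipy, OpenCV 4.12 (cv2) and the standard library are available. Lean on these libraries where they do the work, as an engineer would, in place of code of your own. Each camera call takes 0.05 s, during which the arm holds its last target. There are 200 camera calls.

## Working session

There is one attempt and no reset: what is moved stays moved. The work goes in short steps, Python scripts to look and compute and a shell command to move; the robot and the scene stay as the last step left them, time stands still between calls to the robot, and variables do not carry over. Pictures are saved under pics/ and viewed, at most 10 in all, crops included, and the job is handed in when it is done.

```bash
mkdir -p pics; ls; python3 - <<'E'
from rig import r
import cv2,json
for n in("scene","top"):
    f=r.grab_frame(n); cv2.imwrite(f"pics/{n}0.png",cv2.resize(f[:,:,::-1],(800,600),interpolation=cv2.INTER_CUBIC)); cv2.imwrite(f"{n}0_raw.png",f[:,:,::-1])
    p=r.camera_params(n); print(n,{k:(v.tolist() if hasattr(v,'tolist') else v) for k,v in p.items()})
s=r.sense();print(s)
E
```

```text
pics
scene {'fx': 452.39455771610767, 'fy': 452.39455771610767, 'cx': 265.0333753534428, 'cy': 190.5549673867653, 'rvec': [2.1471542232724605, -0.5585393530631976, 0.2784836266061243], 'tvec': [-428.92441533406094, 284.23145213767987, 1069.7562836444554]}
top {'fx': 399.569539529817, 'fy': 399.569539529817, 'cx': 248.73751445969052, 'cy': 187.03073119503884, 'rvec': [2.2315731573083517, -2.166817323422732, 0.07246373227673784], 'tvec': [102.4592764692782, 544.498707777397, 1186.186272877441]}
{'clock': 0.1, 'qpos': array([ 1.12060821e+00,  3.53579112e-01,  1.63405043e+00, -9.39278679e-07,
        1.15521350e+00, -2.37212711e-03]), 'qvel': array([ 0.00155899, -0.00131062, -0.00040666, -0.00164555, -0.0002608 ,
        0.00101833]), 'joint_efforts': array([ 1.43073510e-03, -6.06340528e+01, -3.42831230e+01,  2.46434283e-04,
        3.65498170e-03,  5.77614014e-05]), 'eef_pos': array([270.43624786, 563.02337105, 255.64059568]), 'tcp_rot': array([-3.14034227e+00, -2.10721530e-06,  2.69377704e+00]), 'contact_force': array([ 0.45312743,  0.41527326, -0.25636499]), 'wrist_torque': array([-0.00727088, -0.01818182, -0.05525456]), 'grasp_force': 0.0, 'opening': 0.9996701427854572}
```

View pics/scene0.png

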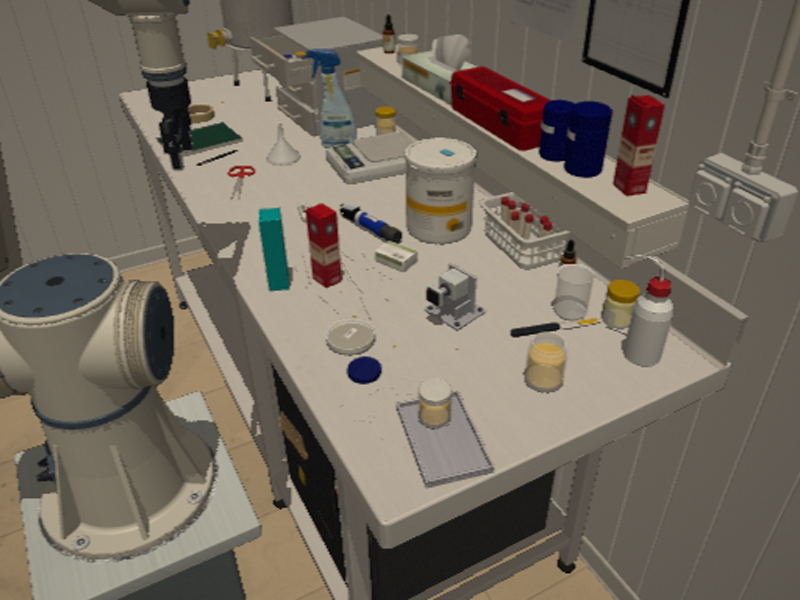

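View pics/top0.png

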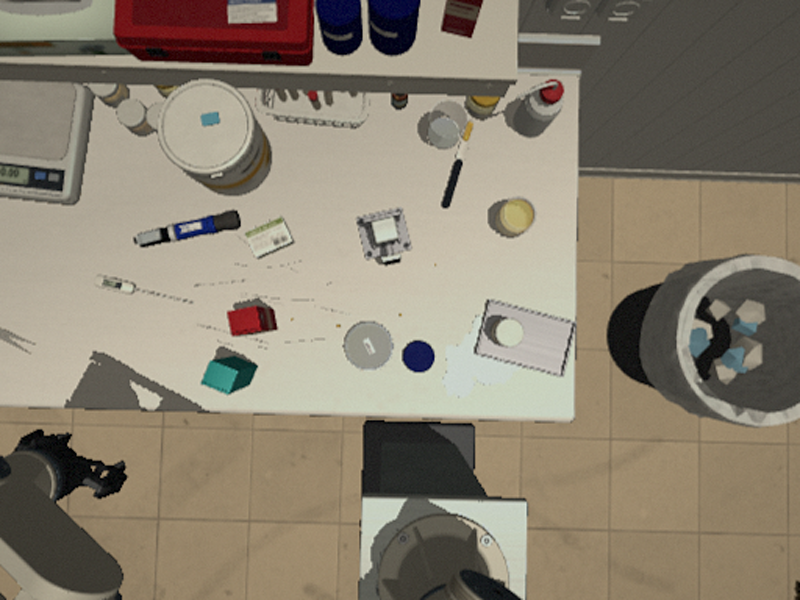

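Candidates for the carton (scene view): red on the table at (323,245), turquoise twin at (272,250) (excluded), red one on the rear shelf at (638,145). I choose the red one on the table, seen in the top view at (250,320). Next come close crops of carton, stamp and tray in both views.

```bash
python3 - <<'E'
import cv2,numpy as np
T=cv2.imread("top0_raw.png");S=cv2.imread("scene0_raw.png")
def c(I,x,y,w,h,k,step=10):
    o=cv2.resize(I[y:y+h,x:x+w],None,fx=k,fy=k,interpolation=cv2.INTER_CUBIC)
    for u in range(-(-x//step)*step,x+w,step):
        cv2.line(o,((u-x)*k+k//2,0),((u-x)*k+k//2,5),(0,0,255),1);cv2.putText(o,str(u),((u-x)*k-8,15),0,.33,(0,0,255),1)
    for v in range(-(-y//step)*step,y+h,step):
        cv2.line(o,(0,(v-y)*k+k//2),(5,(v-y)*k+k//2),(0,0,255),1);cv2.putText(o,str(v),(6,(v-y)*k+6),0,.33,(0,0,255),1)
    return o
a=np.hstack([c(T,140,187,40,30,10),c(T,226,130,40,40,10)[:300*1+100]  [:400] if 0 else c(T,226,131,40,40,10)[:400][:300+100][:300] if 0 else c(T,226,132,40,30,10) if 0 else c(T,226,140,40,30,10)])
b=np.hstack([c(T,300,188,70,55,5)[:275],c(S,190,125,40,55,5)[:275],c(S,267,165,45,55,5)[:275]])
b=cv2.copyMakeBorder(b,0,25,0,800-b.shape[1],0)
cv2.imwrite("pics/crops.png",np.vstack([a,b]))
E
```

```text
(no output)
```

View pics/crops.png

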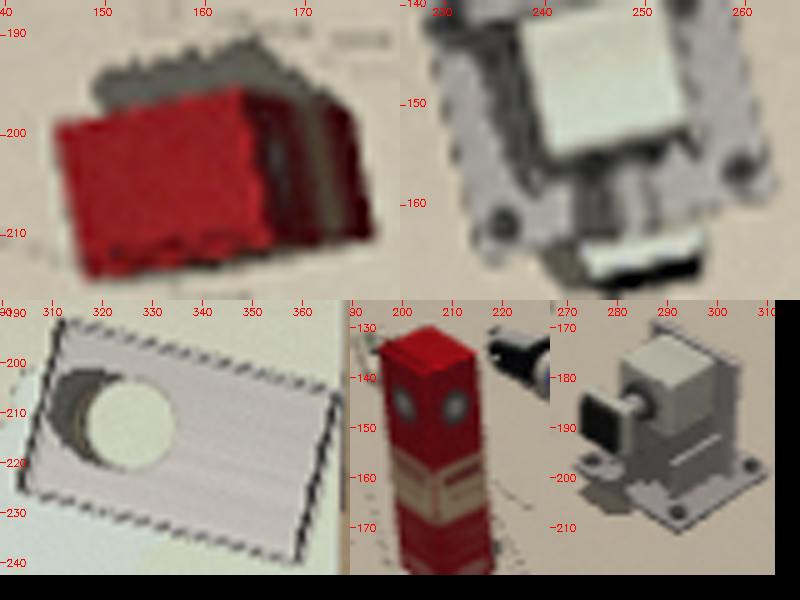

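```bash
cat > h.py <<'E'
import numpy as np,cv2
from scipy.optimize import least_squares
from rig import r
def proj(n,P):
    p=r.camera_params(n);K=np.array([[p['fx'],0,p['cx']],[0,p['fy'],p['cy']],[0,0,1]])
    return cv2.projectPoints(np.array(P,float).reshape(-1,1,3),np.array(p['rvec']),np.array(p['tvec']),K,None)[0][:,0]
def ground(n,uv,z):
    p=r.camera_params(n);R=cv2.Rodrigues(np.array(p['rvec']))[0];c=-R.T@np.array(p['tvec'])
    d=R.T@np.array([(uv[0]-p['cx'])/p['fx'],(uv[1]-p['cy'])/p['fy'],1]);return c+d*(z-c[2])/d[2]
def fit(obs,x0,zfree=None):
    # obs: list (cam, local xyz, uv). x=[X,Y,yaw]; returns pose
    def f(x,full=False):
        c,s=np.cos(x[2]),np.sin(x[2]);e=[]
        for n in("top","scene"):
            o=[q for q in obs if q[0]==n]
            if not o: continue
            L=np.array([q[1] for q in o],float)
            if len(x)>3: L[:,2]+=x[3]
            W=np.c_[x[0]+c*L[:,0]-s*L[:,1],x[1]+s*L[:,0]+c*L[:,1],L[:,2]]
            e.append(proj(n,W)-np.array([q[2] for q in o]))
        return np.vstack(e).ravel()
    s=least_squares(f,x0,loss='soft_l1',x_scale=[10,10,.1,10][:len(x0)]);return s.x,f(s.x).reshape(-1,2).round(1).tolist()
E
cat > m1.py <<'E'
from h import *
for n in("top","scene"):
    p=r.camera_params(n);print(n,(-cv2.Rodrigues(np.array(p['rvec']))[0].T@np.array(p['tvec'])).round())
c=[("top",a,u) for a,u in [((21,25.5,168),(145.05,198.75)),((21,-25.5,168),(163.85,195.35)),((-21,-25.5,168),(166.75,211.05)),((-21,25.5,168),(148.05,214.55)),((-21,-25.5,0),(177.05,210.55)),((21,-25.5,0),(174.75,197.05))]]
c+=[("scene",a,u) for a,u in [((21,25.5,168),(206,130)),((21,-25.5,168),(215.7,134)),((-21,-25.5,168),(205.7,138.2)),((-21,25.5,168),(195.3,134.5)),((-21,-25.5,0),(209.3,183))]]
x0=[*ground("top",(155.7,205),168)[:2],0]
print("guess",x0)
print("carton",fit(c,x0)); print("carton zoff",fit([q for q in c if q[1][2]>100],x0+[0])[0])
P=[("top",a,u) for a,u in [((-55,15,84),(244.85,167.55)),((-55,-15,84),(255.85,165.05))]]
P+=[("scene",a,u) for a,u in [((-55,15,84),(272.8,183.6)),((-55,-15,84),(280,186.2)),((-55,-15,56),(280.6,196.6)),((-55,15,56),(273,192.6))]]
B=[("top",a,u) for a,u in [((-30,46,4),(233.75,165.55)),((-30,-46,4),(263.05,158.05))]]
B+=[("scene",a,u) for a,u in [((-30,-46,4),(293,211.6)),((55,-46,4),(310.2,199.6)),((-30,46,4),(271.6,198.2))]]
x0=[*ground("top",(246,155),40)[:2],0]
print("stamp pad",fit(P,x0));print("base",fit(B,x0));s=fit(P+B,x0)[0];print("both",s,"pad",s[:2]-55*np.array([np.cos(s[2]),np.sin(s[2])]))
print("zoff",fit(P+B,x0+[0])[0])
t=[("top",a,u) for a,u in [((55,87.5,14),(312,191.6)),((55,-87.5,14),(367.6,206.2)),((-55,-87.5,14),(359.2,240)),((-55,87.5,14),(303.6,226))]]
print("tray",fit(t,[*ground("top",(336,216),14)[:2],0]))
for k,uv,z in[("jar",(325.8,212.4),67),("petri",(368*.64,345*.64),16),("lid",(418*.64,356*.64),14),("honey",(517*.64,215*.64),88),("label",(270*.64,237*.64),28),("turq",(229*.64,374*.64),168)]:print(k,ground("top",uv,z)[:2].round())
E
python3 m1.py
```

```text
top [ 476.  131. 1213.]
scene [  40. -816.  861.]
guess [np.float64(478.7849882168521), np.float64(360.9557992271475), 0]
carton (array([4.79318675e+02, 3.60783626e+02, 2.36531918e-01]), [[-0.5, 0.2], [-0.0, -0.5], [0.2, -0.4], [-0.4, 0.2], [0.6, -0.1], [0.2, -0.2], [0.0, -1.1], [0.1, 0.7], [-0.8, 1.1], [-0.1, -1.2], [-0.2, 1.0]])
carton zoff [ 4.79293787e+02  3.60361647e+02  2.39985627e-01 -3.07319105e-01]
stamp pad (array([6.47564677e+02, 1.31957543e+02, 3.01090492e-01]), [[0.6, 0.7], [-0.2, 0.3], [0.3, -0.4], [0.6, 1.1], [-0.2, -1.7], [0.0, -1.8]])
base (array([6.45720451e+02, 1.27601914e+02, 2.60659583e-01]), [[0.5, 0.3], [0.6, 0.9], [-0.2, -1.2], [1.2, -1.1], [-0.2, -1.0]])
both [6.47003554e+02 1.28900350e+02 2.64279804e-01] pad [593.91310615 114.53357165]
zoff [ 6.48228644e+02  1.30570474e+02  2.67589881e-01 -5.57426916e+00]
tray (array([ 4.62179954e+02, -1.44612778e+02, -2.24929720e-01]), [[-0.2, -0.7], [0.5, -0.7], [0.3, 1.1], [-0.7, 0.4]])
jar [ 472. -104.]
petri [439. 155.]
lid [421.  59.]
honey [ 685. -110.]
label [639. 348.]
turq [389. 381.]
```

```bash
cat > go.py <<'E'
import sys,numpy as np
from rig import r
from scipy.spatial.transform import Rotation as R
# usage: go.py x y z yaw : remaining shift in present tool axes (mm), turn about tool z
s=r.sense();M=R.from_euler('xyz',s['tcp_rot']).as_matrix()
t=np.array([float(v) for v in sys.argv[1:4]]);yaw=float(sys.argv[4]);cy=np.arctan2(M[1,0],M[0,0])
d=(yaw-cy+np.pi)%(2*np.pi)-np.pi
print("shift",(M.T@(t-s['eef_pos'])).round(1),"rz",round(-d,3),"tilt",(M.T@[0,0,-1]).round(4),"pos",s['eef_pos'].round(1),"yaw",round(cy,3),"q",s['qpos'].round(2),"F",s['contact_force'].round(1),"t",s['clock'])
E
python3 -m jog '[[[0,0,0],[-0.02,-0.006,0],1],[[0,0,0],[-0.036,-0.012,0],1],[[0,0,0],[-0.04,-0.013,0],1],[[0,0,0],[-0.04,-0.013,0],1],[[0,0,0],[-0.04,-0.014,0],1],[[0,0,0],[-0.04,-0.014,0],1],[[0,0,0],[-0.04,-0.014,0],1],[[0,0,0],[-0.02,-0.006,0],1],[[0,0,-0.06],[0,0,0],1],[[0,0,-0.12],[0,0,0],1],[[0,0,-0.12],[0,0,0],1],[[0,0,-0.12],[0,0,0],1]]'; python3 go.py 479.3 360.5 158 -2.905
```

```text
clock: 1.3
eef_pos: [479.5, 360.7, 255.9]
tcp_rot: [-3.141, -0.001, 3.118]
contact_force: [-0.6, 0.3, -0.4]
opening: 0.998
grasp_force: 0.0
shift [ 0.1 -0.1 97.9] rz -0.26 tilt [-6.e-04  5.e-04  1.e+00] pos [479.5 360.7 255.9] yaw 3.118 q [ 0.64  0.32  1.69 -0.    1.14 -0.91] F [-0.6  0.3 -0.4] t 1.3
```

```bash
python3 -m jog '[[[0,0,-0.12],[0,0,0],1],[[0,0,-0.12],[0,0,0],1],[[0,0,-0.02],[0,0,0.01],1],[[0,0,0],[0,0,0.02],1],[[0,0,0],[0,0,0.02],1],[[0,0,0],[0,0,0.02],1],[[0,0,0],[0,0,0.016],1],[[0,0,0],[0,0,0.01],1],[[0,0,0],[0,0,0.002],1],[[0,0,0],[0,0,0],1]]'; python3 go.py 479.3 360.5 158 -2.905
python3 - <<'E'
from rig import r
import cv2,numpy as np
f=r.grab_frame("scene")[:,:,::-1];g=r.grab_frame("top")[:,:,::-1]
a=cv2.resize(f[100:200,160:260],(400,400),interpolation=2);b=cv2.resize(g[160:240,110:190],(400,400),interpolation=2)
cv2.imwrite("pics/pre.png",np.hstack([a,b]))
E
```

```text
clock: 2.3
eef_pos: [479.5, 360.9, 158.0]
tcp_rot: [-3.141, -0.0, -2.91]
contact_force: [0.2, 0.5, 0.3]
opening: 1.001
grasp_force: 0.0
shift [ 0.3 -0.4  0. ] rz -0.005 tilt [-5.e-04  2.e-04  1.e+00] pos [479.5 360.9 158. ] yaw -2.91 q [ 0.64  0.42  1.77  0.    0.95 -1.16] F [0.2 0.5 0.3] t 2.3
```

View pics/pre.png

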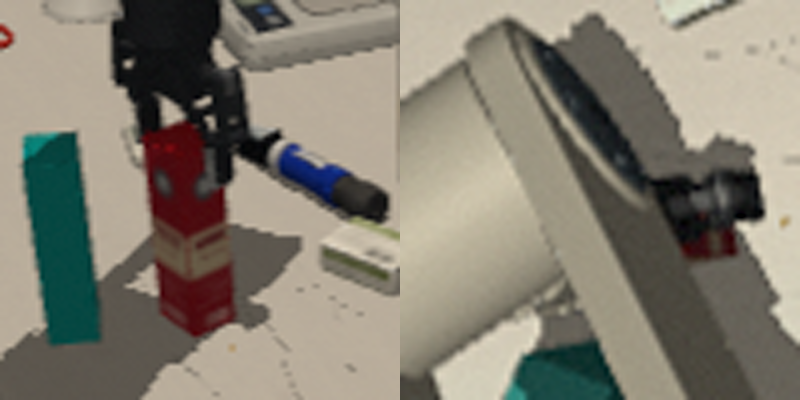

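The fingers straddle the red carton's top (left half, near (190,150)), one on each narrow side, clear of the turquoise twin. Closing now.

```bash
python3 -m jog '[[[0,0,0],[0,0,0],-1],[[0,0,0],[0,0,0],-1],[[0,0,0],[0,0,0],-1],[[0,0,0],[0,0,0],-1],[[0,0,0],[0,0,0],-1],[[0,0,0],[0,0,0],-1],[[0,0,0],[0,0,-0.005],-1],[[0,0,0],[0,0,-0.01],-1],[[0,0,0],[0,0,-0.015],-1],[[0,0,0],[0,0,-0.015],-1],[[0,0,0],[0,0,-0.005],-1],[[0,0,0],[0,0,0],-1]]' 80;  python3 go.py 545.7 100.9 208 -2.877
```

```text
clock: 3.6
eef_pos: [480.2, 361.4, 209.9]
tcp_rot: [3.141, 0.002, -2.909]
contact_force: [-0.1, 0.1, -1.0]
opening: 0.573
grasp_force: 82.7
shift [  -3.8 -268.6    1.6] rz -0.032 tilt [ 0.0023 -0.001   1.    ] pos [480.2 361.4 209.9] yaw -2.909 q [ 0.64  0.36  1.73 -0.    1.04 -1.16] F [-0.1  0.1 -1. ] t 3.6
```

```bash
python3 -m jog '[[[0,0,0],[0,-0.012,0],-1],[[0,0,0],[0,-0.024,0],-1],[[0,0,0],[0,-0.03,0],-1],[[0,0,0],[0,-0.03,0],-1],[[0,0,0],[0,-0.03,0],-1],[[0,0,0],[0,-0.03,0],-1],[[0,0,-0.03],[0,-0.03,0],-1],[[0,0,0],[-0.004,-0.03,0],-1],[[0,0,0],[0,-0.026,0.005],-1],[[0,0,0],[0,-0.018,0.015],-1],[[0,0,0],[0,-0.008,0.01],-1],[[0,0,0],[0,0,0.004],-1]]';  python3 go.py 545.7 100.9 178 -2.877
python3 - <<'E'
from rig import r
import cv2,numpy as np
f=r.grab_frame("scene")[:,:,::-1];g=r.grab_frame("top")[:,:,::-1]
a=cv2.resize(f[130:230,220:320],(400,400),interpolation=2);b=cv2.resize(g[130:210,210:290],(400,400),interpolation=2)
cv2.imwrite("pics/atstamp.png",np.hstack([a,b]))
E
```

```text
clock: 4.8
eef_pos: [546.5, 100.5, 172.7]
tcp_rot: [3.141, -0.003, -2.881]
contact_force: [-0.6, 0.2, -1.1]
opening: 0.572
grasp_force: 82.9
shift [ 0.7  0.6 -5.3] rz -0.004 tilt [-2.8e-03 -1.0e-04  1.0e+00] pos [546.5 100.5 172.7] yaw -2.881 q [ 0.18  0.34  1.86 -0.    0.94 -1.65] F [-0.6  0.2 -1.1] t 4.8
```

View pics/atstamp.png

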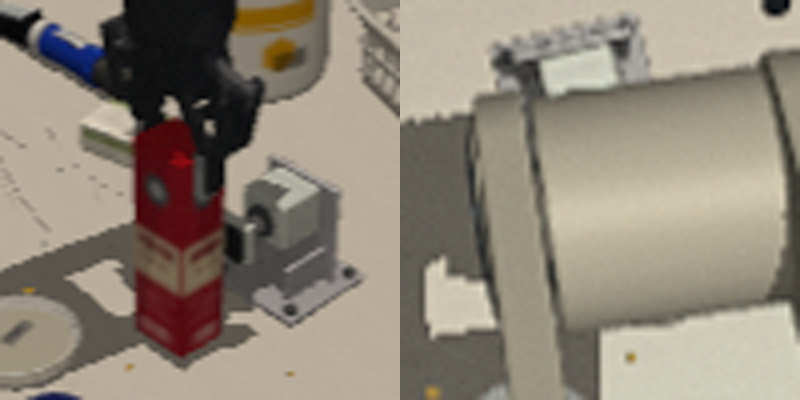

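The carton hangs upright directly in front of the pad (left half, pad at (237,243), carton face about 25 mm short of it). Pressing.

```bash
python3 -m jog '[[[0,0,-0.004],[-0.006,0,0],-1],[[0,0,0],[-0.008,0,0],-1],[[0,0,0],[-0.006,0,0],-1],[[0,0,0],[-0.004,0,0],-1],[[0,0,0],[-0.004,0,0],-1],[[0,0,0],[-0.003,0,0],-1],[[0,0,0],[-0.003,0,0],-1],[[0,0,0],[-0.002,0,0],-1],[[0,0,0],[0,0,0],-1]]';  python3 go.py 545.7 100.9 178 -2.877
```

```text
clock: 5.8
eef_pos: [581.8, 111.2, 174.1]
tcp_rot: [3.141, -0.001, -2.875]
contact_force: [-3.7, 0.1, 0.2]
opening: 0.569
grasp_force: 82.9
shift [37.6 -0.4 -3.9] rz 0.002 tilt [-1.2e-03 -2.0e-04  1.0e+00] pos [581.8 111.2 174.1] yaw -2.875 q [ 0.19  0.39  1.78  0.    0.97 -1.65] F [-3.7  0.1  0.2] t 5.8
```

```bash
python3 -m jog '[[[0,0,0],[-0.002,0,0],-1],[[0,0,0],[-0.002,0,0],-1],[[0,0,0],[-0.001,0,0],-1],[[0,0,0],[-0.001,0,0],-1],[[0,0,0],[0,0,0],-1]]';  python3 go.py 545.7 100.9 178 -2.877
python3 - <<'E'
from rig import r
import cv2,numpy as np
f=r.grab_frame("scene")[:,:,::-1]
cv2.imwrite("pics/press1.png",cv2.resize(f[140:220,240:320],(560,560),interpolation=2))
E
```

```text
clock: 6.3
eef_pos: [586.2, 112.4, 174.0]
tcp_rot: [3.141, -0.004, -2.875]
contact_force: [-9.1, -2.1, 4.1]
opening: 0.577
grasp_force: 83.4
shift [42.2 -0.4 -3.9] rz 0.002 tilt [-4.5e-03 -1.0e-04  1.0e+00] pos [586.2 112.4 174. ] yaw -2.875 q [ 0.19  0.4   1.76 -0.    0.98 -1.65] F [-9.1 -2.1  4.1] t 6.3
```

View pics/press1.png

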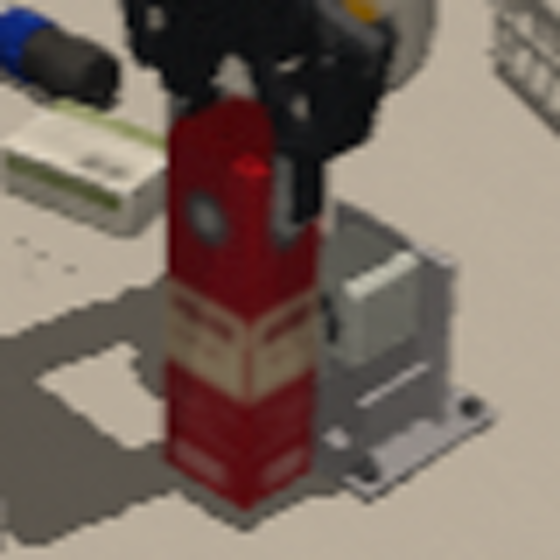

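The broad face is flat on the pad, the carton upright; the pad plate at (330,310) is pushed up against the block. The 9 N reading exceeds the 5 N spring stop. Hold, then back off.

```bash
python3 -m jog '[[[0,0,0],[0,0,0],-1],[[0,0,0],[0,0,0],-1],[[0,0,0],[0,0,0],-1],[[0,0,0],[0,0,0],-1],[[0,0,0],[0.004,0,0],-1],[[0,0,0],[0.008,0,0],-1],[[0,0,0],[0.012,0,0],-1],[[0,0,0],[0.014,0,0],-1],[[0,0,0],[0.012,0,0],-1],[[0,0,0],[0.006,0,0],-1],[[0,0,0.07],[0,0,0],-1],[[0,0,0.1],[0,0,0],-1]]'; python3 -m jog '[[[0,0,0.14],[0,0,0],-1],[[0,0,0.14],[0,0,0],-1],[[0,0,0.14],[0,0,0],-1],[[0,0,0.14],[0,0,0],-1],[[0,0,0.14],[0,0,0],-1],[[0,0,0.14],[0,0,0],-1],[[0,0,0.14],[0,0,0],-1],[[0,0,0.14],[0,0,0],-1],[[0,0,0.14],[0,0,0],-1],[[0,0,0.1],[0,0,0],-1],[[0,0,0.041],[0,0,0],-1],[[0,0,0],[0,0,0],-1]]'; python3 go.py 545.7 100.9 178 1.837
python3 - <<'E'
from rig import r
import cv2,numpy as np
f=r.grab_frame("scene")[:,:,::-1]
cv2.imwrite("pics/turn.png",cv2.resize(f[140:220,230:310],(560,560),interpolation=2))
E
```

```text
clock: 7.55
eef_pos: [534.2, 98.0, 174.7]
tcp_rot: [3.142, 0.002, -3.048]
contact_force: [0.6, -0.1, -1.3]
opening: 0.571
grasp_force: 82.7
clock: 8.75
eef_pos: [534.4, 98.1, 174.6]
tcp_rot: [3.14, 0.0, 1.836]
contact_force: [-0.7, -0.6, -1.1]
opening: 0.569
grasp_force: 82.6
shift [-0.3 11.7 -3.4] rz -0.001 tilt [ 1.0e-04 -1.2e-03  1.0e+00] pos [534.4  98.1 174.6] yaw 1.836 q [ 0.18  0.32  1.88 -0.    0.93 -0.09] F [-0.7 -0.6 -1.1] t 8.75
```

View pics/turn.png

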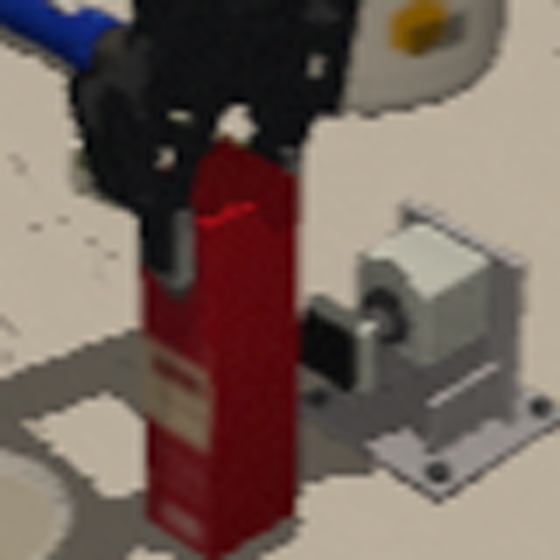

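The turned carton is upright, its narrow face toward the sprung-out pad at (330,345). Pressing along tool +y.

```bash
python3 -m jog '[[[0,0,0],[0,0.006,0],-1],[[0,0,0],[0,0.01,0],-1],[[0,0,0],[0,0.009,0],-1],[[0,0,0],[0,0.006,0],-1],[[0,0,0],[0,0.004,0],-1],[[0,0,0],[0,0.004,0],-1],[[0,0,0],[0,0.003,0],-1],[[0,0,0],[0,0.003,0],-1],[[0,0,0],[0,0.002,0],-1],[[0,0,0],[0,0.001,0],-1],[[0,0,0],[0,0,0],-1]]';  python3 go.py 545.7 100.9 178 1.837
```

```text
clock: 9.9
eef_pos: [579.7, 110.5, 174.0]
tcp_rot: [-3.14, -0.0, 1.837]
contact_force: [-5.1, -2.0, -1.4]
opening: 0.573
grasp_force: 83.1
shift [ -0.4 -35.4  -4. ] rz -0.0 tilt [-1.0e-04  1.4e-03  1.0e+00] pos [579.7 110.5 174. ] yaw 1.837 q [ 0.19  0.39  1.78 -0.    0.97 -0.08] F [-5.1 -2.  -1.4] t 9.9
```

```bash
python3 -m jog '[[[0,0,0],[0,0.001,0],-1],[[0,0,0],[0,0.001,0],-1],[[0,0,0],[0,0.001,0],-1],[[0,0,0],[0,0,0],-1],[[0,0,0],[0,0,0],-1]]';  python3 go.py 545.7 100.9 178 1.837
python3 - <<'E'
from rig import r
import cv2,numpy as np
f=r.grab_frame("scene")[:,:,::-1]
cv2.imwrite("pics/press2.png",cv2.resize(f[140:220,240:320],(560,560),interpolation=2))
E
```

```text
clock: 10.4
eef_pos: [580.7, 110.8, 173.9]
tcp_rot: [-3.136, -0.0, 1.837]
contact_force: [-10.6, -3.9, 4.8]
opening: 0.571
grasp_force: 84.1
shift [ -0.3 -36.4  -3.9] rz -0.0 tilt [-1.0e-04  5.6e-03  1.0e+00] pos [580.7 110.8 173.9] yaw 1.837 q [ 0.19  0.39  1.78 -0.    0.98 -0.08] F [-10.6  -3.9   4.8] t 10.4
```

View pics/press2.png

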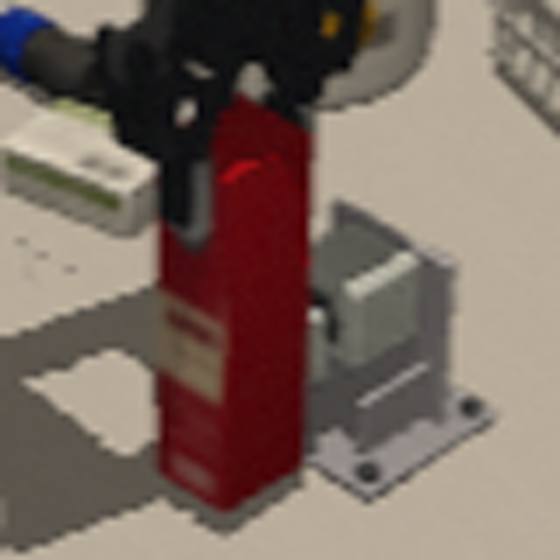

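Narrow face is flat on the pad, the carton upright, the plate at (318,330) pushed up to the block (11 N). Hold, retract, lift.

```bash
python3 -m jog '[[[0,0,0],[0,0,0],-1],[[0,0,0],[0,0,0],-1],[[0,0,0],[0,0,0],-1],[[0,0,0],[0,-0.004,0],-1],[[0,0,0],[0,-0.008,0],-1],[[0,0,0],[0,-0.014,0],-1],[[0,0,0],[0,-0.018,0],-1],[[0,0,0],[0,-0.01,-0.01],-1],[[0,0,0],[0,0,-0.02],-1],[[0,0,0],[0,0,-0.025],-1],[[0,0,0],[0,0,-0.015],-1],[[0,0,0],[0,0,-0.005],-1]]';  python3 go.py 453.7 -181.6 250 1.346
```

```text
clock: 11.65
eef_pos: [532.8, 97.6, 252.3]
tcp_rot: [3.136, 0.0, 1.837]
contact_force: [0.1, 0.2, -1.8]
opening: 0.573
grasp_force: 83.3
shift [-248.6 -149.8    1.5] rz 0.491 tilt [ 4.0e-04 -5.9e-03  1.0e+00] pos [532.8  97.6 252.3] yaw 1.837 q [ 0.18  0.23  1.82  0.    1.09 -0.09] F [ 0.1  0.2 -1.8] t 11.65
```

```bash
python3 -m jog '[[[0,0,0],[-0.01,-0.006,0],-1],[[0,0,0],[-0.02,-0.012,0],-1],[[0,0,0],[-0.025,-0.015,0],-1],[[0,0,0],[-0.03,-0.018,0],-1],[[0,0,0],[-0.03,-0.018,0],-1],[[0,0,0],[-0.03,-0.018,0],-1],[[0,0,0],[-0.03,-0.018,0],-1],[[0,0,0],[-0.03,-0.018,0],-1],[[0,0,0],[-0.02,-0.012,0],-1],[[0,0,0],[-0.015,-0.01,0],-1],[[0,0,0],[-0.0086,-0.005,0],-1],[[0,0,0],[0,0,0],-1]]'; python3 -m jog '[[[0,0,0.1],[0,0,0],-1],[[0,0,0.13],[0,0,0],-1],[[0,0,0.13],[0,0,0],-1],[[0,0,0.1],[0,0,0],-1],[[0,0,0.03],[0,0,0.005],-1],[[0,0,0],[0,0,0.015],-1],[[0,0,0],[0,0,0.02],-1],[[0,0,0],[0,0,0.015],-1],[[0,0,0],[0,0,0.01],-1],[[0,0,0],[0,0,0],-1]]';  python3 go.py 453.7 -181.6 162 1.346
python3 - <<'E'
from rig import r
import cv2,numpy as np
f=r.grab_frame("scene")[:,:,::-1];g=r.grab_frame("top")[:,:,::-1]
a=cv2.resize(f[190:310,230:350],(400,400),interpolation=2);b=cv2.resize(g[170:260,290:380],(400,400),interpolation=2)
cv2.imwrite("pics/tray.png",np.hstack([a,b]))
E
```

```text
clock: 12.85
eef_pos: [451.0, -183.0, 248.7]
tcp_rot: [-3.141, -0.0, 1.835]
contact_force: [-0.1, -0.2, -1.3]
opening: 0.572
grasp_force: 83.4
clock: 13.85
eef_pos: [451.0, -181.1, 183.0]
tcp_rot: [-3.139, -0.001, 1.347]
contact_force: [0.2, 0.1, -0.1]
opening: 0.573
grasp_force: 83.3
shift [ 0.1  2.8 21. ] rz 0.001 tilt [-6.0e-04  2.6e-03  1.0e+00] pos [ 451.  -181.1  183. ] yaw 1.347 q [-0.38  0.23  1.99  0.    0.92 -0.16] F [ 0.2  0.1 -0.1] t 13.85
```

View pics/tray.png

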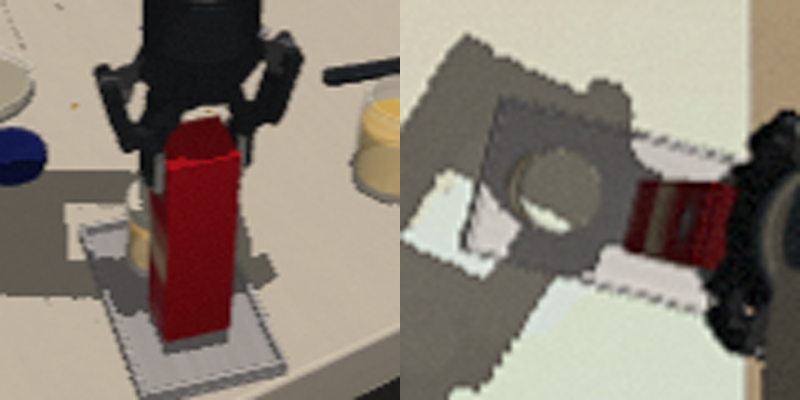

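The carton hangs above the free half, between the jar (left half, (140,235)) and the tray's outer end. Lowering.

```bash
python3 -m jog '[[[0,0,0],[0,0.001,0.006],-1],[[0,0,0],[0,0.001,0.006],-1],[[0,0,0],[0,0,0.004],-1],[[0,0,0],[0,0,0.002],-1],[[0,0,0],[0,0,0.001],-1],[[0,0,0],[0,0,0],-1]]';  python3 go.py 453.7 -181.6 162 1.346;python3 -m jog '[[[0,0,0],[0,0,0.001],-1],[[0,0,0],[0,0,0],-1]]'
```

```text
clock: 14.55
eef_pos: [453.6, -182.5, 165.2]
tcp_rot: [-3.141, -0.0, 1.347]
contact_force: [-0.5, -0.7, -2.1]
opening: 0.572
grasp_force: 83.3
shift [ 0.9 -0.1  3.2] rz 0.001 tilt [-0.e+00  2.e-04  1.e+00] pos [ 453.6 -182.5  165.2] yaw 1.347 q [-0.39  0.26  2.   -0.    0.88 -0.16] F [-0.5 -0.7 -2.1] t 14.55
clock: 14.75
eef_pos: [453.7, -182.5, 164.3]
tcp_rot: [3.141, 0.0, 1.347]
contact_force: [0.5, 0.1, -1.7]
opening: 0.576
grasp_force: 83.3
```

```bash
python3 -m jog '[[[0,0,0],[0,0,0.001],-1],[[0,0,0],[0,0,0],-1]]';python3 -m jog '[[[0,0,0],[0,0,0.001],-1],[[0,0,0],[0,0,0],-1]]'; python3 -m jog '[[[0,0,0],[0,0,0.001],-1],[[0,0,0],[0,0,0],-1]]'
```

```text
clock: 14.95
eef_pos: [453.7, -182.4, 163.2]
tcp_rot: [3.142, 0.0, 1.347]
contact_force: [0.3, -1.1, -2.0]
opening: 0.575
grasp_force: 83.3
clock: 15.15
eef_pos: [453.8, -182.5, 163.0]
tcp_rot: [3.141, -0.0, 1.347]
contact_force: [-1.9, 1.6, 9.1]
opening: 0.576
grasp_force: 84.6
clock: 15.35
eef_pos: [453.9, -182.5, 163.0]
tcp_rot: [3.141, 0.0, 1.347]
contact_force: [-5.2, 3.3, 22.5]
opening: 0.572
grasp_force: 86.2
```

```bash
python3 -m jog '[[[0,0,0],[0,0,-0.001],-1],[[0,0,0],[0,0,-0.0005],-1],[[0,0,0],[0,0,0],0.3],[[0,0,0],[0,0,0],0.3],[[0,0,0],[0,0,0],0.7],[[0,0,0],[0,0,0],0.7],[[0,0,0],[0,0,0],0.8],[[0,0,0],[0,0,0],0.8],[[0,0,0],[0,0,0],0.8]]' 20; python3 -m jog '[[[0,0,0],[0,0,-0.005],0.8],[[0,0,0],[0,0,-0.01],0.8],[[0,0,0],[0,0,-0.02],0.8],[[0,0,0],[0,0,-0.03],0.8],[[0,0,0],[0,0,-0.03],0.8],[[0,0,0],[0,0,-0.03],0.8],[[0,0,0],[0,0,-0.01],0.8],[[0,0,0],[-0.04,0,0],0.8],[[0,0,0],[0.05,0,0],0.8],[[0,0,0],[0.05,0,0],0.8],[[0,0,0],[0.05,0,0],0.8],[[0,0,0],[0.05,0,0],0.8]]'
python3 - <<'E'
from rig import r
import cv2,numpy as np
f=r.grab_frame("scene")[:,:,::-1];g=r.grab_frame("top")[:,:,::-1]
a=cv2.resize(f[150:310,190:350],(400,400),interpolation=2);b=cv2.resize(g[170:260,290:380],(400,400),interpolation=2)
cv2.imwrite("pics/end.png",np.hstack([a,b]));cv2.imwrite("end_top.png",g)
E
```

```text
clock: 16.25
eef_pos: [453.7, -182.5, 162.8]
tcp_rot: [-3.142, 0.0, 1.347]
contact_force: [-0.3, -0.6, -0.2]
opening: 0.899
grasp_force: 0.0
clock: 17.45
eef_pos: [489.0, -25.2, 297.9]
tcp_rot: [3.141, -0.0, 1.345]
contact_force: [1.4, -1.5, 0.4]
opening: 0.899
grasp_force: 0.0
```

View pics/end.png

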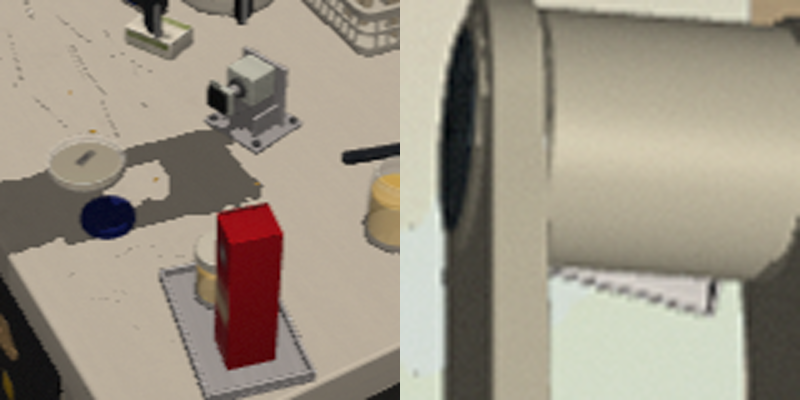

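The carton stands upright in the free half (left half, base about (250,360)). The jar (207,270), dish, lid and honey jar are where they were, and the pad is out at (217,98). Handing in.

```bash
python3 -m jog '[[[0,0,0],[0,0,0],0.8],[[0,0,0],[0,0,0],0.8]]'; python3 -c "
from rig import r
print(r.sign_off())"
```

```text
clock: 17.75
eef_pos: [488.8, -27.1, 297.6]
tcp_rot: [-3.141, 0.001, 1.347]
contact_force: [0.6, -0.1, -0.7]
opening: 0.902
grasp_force: 0.0
the job is handed in; nothing more can be done
None
```

I pressed the carton on the stamp with a broad face, then a narrow face, stood it upright in the tray's free half beside the jar, and handed in at about 18 s; the sign-off returned no verdict, and the pad depth is inferred from wrist forces (about 9 and 11 N against the 5 N at the spring's stop).

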